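Clear the tube labeller and hold its pressure roller open

TASK

I want to wipe the pressure roller of the tube labeller: first take the two finished tubes out of its catch tray and lay them in the blue tote without dropping them, and leave the cleaner bottle, the tube rack and the spare label roll alone. Then swing the cam lever up by its red grip to its highest lift, where the lever stands straight up, without running it over the top, and keep holding it there: it is sprung and falls back if let go, so finish with the lever still held upright in the gripper.

Things in the scene. Friction and masses are not known exactly. Their poses are not given: they have to be found in the camera images.
- labeller: White benchtop tube labeller with red trim, fixed to the bench. Housing 200 (x) x 220 (y) x 140 mm high, printer hood on it up to 214 mm high. Origin: centre of the housing's underside; its own x points away from the robot, y to the left (turned a little). On its deck lie two black drive rollers and, over them, the orange pressure roller on a hinged aluminium arm.
- catch_tray (a point): Middle of the inner floor of the labeller's grey catch tray, on its right (-y) side at the foot of a steel chute; axes as the labeller's. Floor 4 mm above the bench, rims 26 mm high and 4 mm thick; inside 192 mm (x) by 251 mm (y). The chute leans over the 32 mm of it nearest the housing.
- cam_axis (a point): Point on the axis of the cam shaft, level with the middle of the lever's grip; fixed in the labeller at (-176, -30, 154) mm of its frame. The shaft runs along the labeller's x.
- cam_angle (a joint): Angle of the cam lever (rad). 0, as it starts: at its stop, level, pointing along the labeller's +y, roller down. It grows as the lever swings up; at 1.571 the lever points straight up and its eccentrics lift the roller highest (about 16 mm); beyond that the roller sinks again, stop at 2.3. Springs pull it back to 0 (3 to 5 N at the grip).
- cam_lever: The lever with its cam shaft, one turning part: flat steel lever (8 x 16 mm) 35 mm in front of the housing, with a red grip at its end, and two brass eccentrics under the roller arm. Origin on the shaft axis above the middle of the housing; its own y axis points along the lever towards the grip, its x along the shaft.
- lever_grip: Red revolving grip of the lever: a bar 24 mm thick, 62 mm long, parallel to the shaft (its x), sticking out towards the robot from the lever's end. Origin: its middle, 110 mm from the cam axis. It turns freely on its pin, so a gripper that holds it need not turn with the lever. Gripped from above with the fingers on its two long sides it stays clear of the lever and housing.
- press_roller (a point): Middle of the orange pressure roller (24 mm diameter, 150 mm long, along the labeller's x), 168 mm above the bench at the start; it rises by about 16 mm, to its highest, when the lever stands straight up.
- tube_a: Finished sample tube, closed and empty, 100 mm long, 16 mm in diameter, about 16 g, white label, blue eight-sided cap 16 mm across the flats, lying in the catch tray. Origin: on its axis at the middle of its length, 8 mm above what it lies on; its x runs along the tube to the cap end. The two lie roughly along the labeller's x, about 90 mm apart.
- tube_b: The same tube with an orange cap.
- tote: Blue open tote standing loose on the bench, 240 (x) x 180 (y) x 60 mm high, walls and floor 5 mm, 0.4 kg. Origin: centre of its underside; z up.
- cleaner_bottle: Bystander: white bottle of cleaner, red cap, 60 mm in diameter, 150 mm high; origin at the centre of its underside. Leave alone.
- tube_rack: Bystander: clear rack with glass tubes, 70 (x) x 200 (y) mm, 106 mm high; origin at the centre of its underside. Leave alone.
- spare_labels: Bystander: spare roll of labels lying flat, 84 mm in diameter, 36 mm high; origin at the centre of its underside. Leave alone.
Mind the look-alikes: they are no part of the job. What is shaped like the tube_a but turquoise is not meant. What is shaped like the tube_b but brown is not meant.

How it is judged (in metres and radians):
On the way, in this order (a step that is already met when the one before it is completed fails the run):
1. both tubes lie in the tote, let go and at rest (x of tube_a in the frame of tote between -0.115 and 0.115 m and y of tube_a in the frame of tote between -0.085 and 0.085 m and z of tube_a in the frame of tote between 0 and 0.045 m and contact force between the fingers and tube_a below 0.05 N and linear speed of each of tube_a, tube_b below 0.03 m/s and x of tube_b in the frame of tote between -0.115 and 0.115 m and y of tube_b in the frame of tote between -0.085 and 0.085 m and z of tube_b in the frame of tote between 0 and 0.045 m and contact force between the fingers and tube_b below 0.05 N), for 0.2 s.
2. the cam lever is held at its highest lift (straight up within 0.17 rad) (height (world z) of press_roller above 0.18 m and value of joint cam_angle between 1.4008 and 1.7408 rad and velocity of joint cam_angle between -0.15 and 0.15 rad/s and contact force between the fingers and cam_lever above 0.4 N), for 0.3 s.
At the end, for the whole second after the job is handed in: Both tubes lie inside the tote (middles within its walls, under 45 mm above its underside), untouched, at rest; the lever stands still within 0.17 rad of straight up (1.571 rad), the pressure roller's middle over 180 mm up, and the fingers press on the lever or its grip with at least 0.4 N (all of step 1 and all of step 2); the arm keeps its last pose, push and grip.
It fails at once if the cleaner bottle is pushed out of place or tipped over (distance of cleaner_bottle from where it was at the start of the episode above 0.02 m or angle between cleaner_bottle's own z axis and vertical above 0.3 rad).
It fails at once if the tube rack is pushed out of place or tipped over (distance of tube_rack from where it was at the start of the episode above 0.02 m or angle between tube_rack's own z axis and vertical above 0.3 rad).
It fails at once if the spare label roll is pushed out of place or tipped over (distance of spare_labels from where it was at the start of the episode above 0.02 m or angle between spare_labels's own z axis and vertical above 0.3 rad).
It fails at once if a tube is dropped (falls freely by more than about 5 cm) or thrown ((linear speed of tube_a above 1 m/s and contact force between the fingers and tube_a below 0.01 N) or (linear speed of tube_b above 1 m/s and contact force between the fingers and tube_b below 0.01 N)).
It fails at once if the cam lever is run over the top (beyond 1.95 rad) (value of joint cam_angle above 1.95 rad).
It also fails if it takes over 64 s, if anything falls off the work surface, if the arm or the gripper's body presses on something with over 40 N, if the wrist force passes 120 N, or if a joint passes its speed limit or range.

ROBOT

A 6-joint arm with a two-finger parallel gripper is mounted at the origin on the work surface. World frame = base frame: x ahead of the robot, y to its left, z up, the work surface at z = 0. Lengths are in mm, angles in rad, forces in N, time in s.
With the tool pointing down it reaches from about 275 to 1000 mm from the base axis. Payload 8.4 kg.
Tool frame: the origin (TCP) lies at the very end of the fingers, on their centre line; the grasp point (between the pads) lies manip.grasp_offset behind it (manip.grasp_offset is the distance from the TCP to the grasp point, in mm); z points along the fingers, y is the line along which they close (so a half turn about z gives the same grasp; the last joint's range is limited). The gripper opens to 85 mm and grips with 20 to 120 N. Pads are 22 mm wide; open, the fingers measure 114 mm over their backs; the gripper's body (76 mm by 85 mm) begins 54 mm behind the grasp point. The pads swing forward as they close: fully open they stand 13 mm farther back than shut.
Start: joints at [1.26, 0.353, 1.633, -0, 1.155, -0.002], TCP at [189.946, 595.44, 231.281] pointing down, gripper open.
Joint ranges: [-2.63, 2.63], [-0.92, 2.1], [0.06, 2.66], [-1.3, 4.44], [0, 2.69], [-3.02, 3.02]. Speed limits (rad/s): [2.22, 2.22, 2.79, 3.14, 3.14, 3.14].

INTERFACE

Orientations are given as a unit quaternion [x, y, z, w].
In Python, from station import manip gives the robot as it stands. The module is installed in compiled form; this text tells all that it offers.
- The arm moves only by the tool play_rows, never from a script. Its argument "deltas" is a list of rows, each a list of 3 entries, a list of its own where there are three numbers: the closure, from 0 (fully open) to 1 (shut), then the shift along the tool's x, y, z each as a share of 0.2 m, from -1 to 1, then the turn, a rotation vector about the tool's x, y, z each as a share of 90 degrees, from -1 to 1. In form: [[claw, [tx, ty, tz], [wx, wy, wz]], ...]. A call has 1 to 10 rows; each row shifts and turns the commanded pose from where the row before left it, along the tool's axes as they then stand; what a row does not reach is not made up. A row lasts 1/12 s, in which the tool goes at most 41.7 mm and 7.16 degrees, less where a joint would pass 70% of its speed; a pose out of reach is approached as far as the arm can. A call with a number of a shift or a turn outside -1 to 1 is refused whole. A call with a gripper value outside its range is refused whole. The fingers move at their own pace and stop on an object; "force" is the grip in N (left out, the last holds). Time passes only in rows, so rows that do not move let the fingers close. It gives the time, the measured TCP pose, the force, the opening and the grip force at its end, in the units of the state.
- manip.get_obs(): the state, without advancing time (a new reading comes with each control period).
- manip.grab_frame(name): name is "scene" or "side" or "wrist"; returns the picture (384x512x3 uint8, red, green, blue); there is no depth.
- manip.camera_info(name): a dict with "mtx" (3x3 intrinsics, pixels), "view" (4x4, takes a point from world to camera coordinates). Camera axes: x right, y up, looking along -z (the intrinsics and any distortion apply to the point x, -y, -z); pixel columns grow to the right and rows downward; lengths in mm; the calibration is good to about 2 mm. A picture is of the moment at which its call begins: read the wrist's pose just before it. camera_info takes no time and is no camera call; for the wrist camera it gives the pose at the moment of the call.
- manip.job_done(): hands the job in; it is judged then, once.
The state is a dict: "time_s": time; "q": joint angles; "qvel": joint speeds; "effort": joint torques, N m; "eef_pos": TCP position; "tcp_rot": TCP orientation; "wrist_force": force on the tool from outside, world axes, zero at the start; "torque": the same for the moment, N m; "opening": opening from 0.0 (shut) to 1.0 (fully open); "gripper_force": force on a finger pad.
Only numpy, scipy, OpenCV 4.12 (cv2) and the standard library are available. Lean on these libraries where they do the work, as an engineer would, in place of code of your own. Each camera call takes 0.05 s, during which the arm holds its last target. There are 200 camera calls.

## Working session

There is one attempt and no reset: what is moved stays moved. The work goes in short steps, Python scripts to look and compute and a tool call to move; the robot and the scene stay as the last step left them, time stands still between calls to the robot, and variables do not carry over. Pictures are saved under pics/ and viewed, at most 10 in all, crops included, and the job is handed in when it is done.

Besides the shell and the picture viewer there is one more tool, called after "Call:" as name(argument=value, ...), one argument or row to a line, values as JSON. play_rows: Moves the arm, as the interface text tells. Shift numbers are shares of 0.2 m and turn numbers shares of 90 degrees, none past 1 either way. Its arguments: {"type":"object","properties":{"deltas":{"type":"array","items":{"type":"array"}},"force":{"type":"number"}},"required":["deltas"]}

```bash
mkdir -p pics; cat > h.py <<'E'
import numpy as np, cv2
from station import manip
def shot(n):
    ci=manip.camera_info(n); im=manip.grab_frame(n); return cv2.cvtColor(im,cv2.COLOR_RGB2BGR),ci
def ray(ci,u,v):
    K=np.array(ci["mtx"]);V=np.array(ci["view"]);d=np.linalg.inv(K)@[u,v,1]
    d=np.array([d[0],-d[1],-d[2]]);R=V[:3,:3];return -R.T@V[:3,3],R.T@d
def onz(ci,u,v,z):
    o,d=ray(ci,u,v);return o+d*(z-o[2])/d[2]
def proj(ci,p):
    V=np.array(ci["view"]);c=V[:3,:3]@np.array(p)+V[:3,3];q=np.array(ci["mtx"])@[c[0],-c[1],-c[2]];return q[:2]/q[2]
def tri(a,b):
    (o1,d1),(o2,d2)=ray(*a),ray(*b);A=np.stack([d1,-d2],1);t=np.linalg.lstsq(A,o2-o1,rcond=None)[0]
    p,q=o1+t[0]*d1,o2+t[1]*d2;return (p+q)/2,np.linalg.norm(p-q)
E
python3 - <<'E'
from h import *
import json
np.set_printoptions(precision=2,suppress=True)
for n in("scene","side"):
    im,ci=shot(n);cv2.imwrite(f"pics/{n}0.png",im);print(n,ci)
s=manip.get_obs();print(s,manip.grasp_offset)
a,b=cv2.imread("pics/scene0.png"),cv2.imread("pics/side0.png")
cv2.imwrite("pics/both.png",np.vstack([a,b])[:, :])
E
```

```text
scene {'mtx': array([[442.48,   0.  , 258.37],
       [  0.  , 442.48, 191.38],
       [  0.  ,   0.  ,   1.  ]]), 'view': array([[   -0.52,     0.85,     0.  ,   226.6 ],
       [   -0.71,    -0.44,     0.54,   370.02],
       [    0.46,     0.28,     0.84, -1626.88],
       [    0.  ,     0.  ,     0.  ,     1.  ]])}
side {'mtx': array([[457.3 ,   0.  , 258.32],
       [  0.  , 457.3 , 191.86],
       [  0.  ,   0.  ,   1.  ]]), 'view': array([[    0.94,    -0.35,     0.02,  -517.35],
       [    0.26,     0.73,     0.63,  -273.97],
       [   -0.24,    -0.59,     0.78, -1484.73],
       [    0.  ,     0.  ,     0.  ,     1.  ]])}
{'time_s': 0.1, 'q': array([ 1.26,  0.35,  1.63, -0.  ,  1.16, -0.  ]), 'qvel': array([ 0., -0., -0.,  0., -0.,  0.]), 'effort': array([  0.  , -60.64, -34.28,   0.  ,   0.  ,   0.  ]), 'eef_pos': array([189.79, 595.04, 230.67]), 'tcp_rot': array([ 0.15,  0.99, -0.  , -0.  ]), 'wrist_force': array([ 0.33,  0.16, -0.35]), 'torque': array([ 0.01,  0.03, -0.02]), 'gripper_force': 0.0, 'opening': 1.00002964269901} 18.700000000000003
```

View pics/scene0.png

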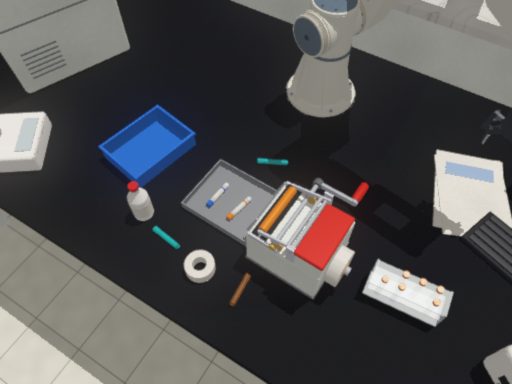

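View pics/side0.png

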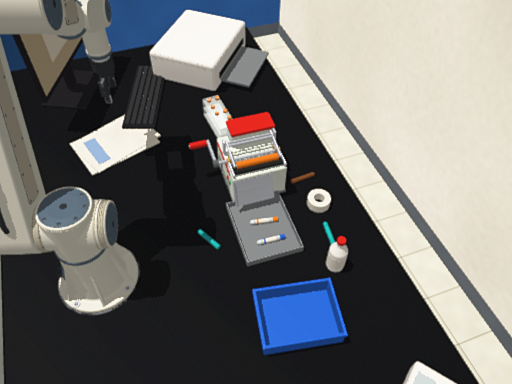

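Scene view: the tray tubes have a blue cap (210,203) and an orange cap (232,215). The tote is at (147,145) and the red grip at (361,193). The look-alikes are turquoise (272,161) and (166,237), and brown (240,290), all outside the tray. The two in the tray fit by cap colour, so I'll confirm them in one crop and measure.

```bash
cat > m.py <<'E'
from h import *
np.set_printoptions(precision=1,suppress=True)
def blobs(im,lo,hi,amin=8,roi=None):
    h=cv2.cvtColor(im,cv2.COLOR_BGR2HSV);m=cv2.inRange(h,lo,hi)
    if roi:
        k=np.zeros_like(m);x0,y0,x1,y1=roi;k[y0:y1,x0:x1]=1;m*=k
    n,l,s,c=cv2.connectedComponentsWithStats(m)
    r=[]
    for i in range(1,n):
        if s[i,4]>=amin:
            pts=np.argwhere(l==i)[:,::-1].astype(np.float32)
            r.append((s[i,4],c[i],cv2.minAreaRect(pts)))
    return sorted(r,key=lambda t:-t[0])
E
python3 - <<'E'
from m import *
C={n:manip.camera_info(n) for n in("scene","side")}
I={n:cv2.imread(f"pics/{n}0.png") for n in C}
roi={"scene":(185,165,262,235),"side":(232,200,300,260)}
gr={"scene":(345,175,375,210),"side":(185,135,212,155)}
tt={"scene":(95,100,200,185),"side":(245,270,350,358)}
P={}
for n in C:
    for k,lo,hi,r in(("blue",(100,120,60),(130,255,255),roi[n]),("orange",(5,140,120),(22,255,255),roi[n]),("white",(0,0,180),(180,70,255),roi[n]),("red",(0,150,60),(5,255,255),gr[n]),("red2",(174,150,60),(180,255,255),gr[n]),("tote",(100,120,40),(130,255,255),tt[n])):
        b=blobs(I[n],lo,hi,6,r)[:3];P[n,k]=b
        for a,c,q in b: print(n,k,a,c,np.array(q[0]),np.array(q[1]),round(q[2],0), onz(C[n],*c,{"red":154,"tote":30}.get(k,12))) 
for k in("blue","orange","red"):
    print(k,tri((C["scene"],*P["scene",k][0][1]),(C["side"],*P["side",k][0][1])))
a=I["scene"][140:300,150:400];b=I["side"][120:280,170:340]
cv2.imwrite("pics/crop.png",np.vstack([cv2.resize(x,(500,300),interpolation=cv2.INTER_CUBIC) for x in(a,b)]))
E
```

```text
scene blue 33 [209.3 203.1] [209.2 203.1] [4.9 6.3] 27.0 [616.1 -62.9  12. ]
scene orange 31 [230. 216.] [230. 216.] [4.2 5.7] 45.0 [620.7  15.9  12. ]
scene orange 13 [260.2 226.2] [260.  225.5] [5. 2.] 90.0 [602.6 110.8  12. ]
scene white 94 [219.  191.8] [219.3 191.8] [ 4.2 23.3] 45.0 [566.7 -61.   12. ]
scene white 69 [238.3 207.4] [238. 208.] [ 4.2 15.6] 45.0 [582.4  20.6  12. ]
scene white 50 [254.2 225.6] [255.9 225.1] [ 5.1 22.2] 39.0 [610.2  94.7  12. ]
scene red 187 [360.5 191.1] [360.7 191. ] [10.  19.7] 34.0 [433.3 326.1 154. ]
scene tote 4611 [148.  144.5] [148.7 143.7] [60.1 87.7] 53.0 [ 545.3 -355.1   30. ]
side blue 24 [282.1 236.3] [282.  236.5] [5. 4.] 90.0 [615.4 -66.9  12. ]
side orange 23 [274.9 218.8] [275. 219.] [4. 4.] 90.0 [619.8  10.6  12. ]
side white 62 [272.1 238. ] [272.3 238.1] [ 4.1 14.6] 76.0 [580.3 -61.9  12. ]
side white 54 [265.3 219.4] [265.4 219.4] [ 3.8 13.4] 83.0 [586.8  19.6  12. ]
side white 26 [260.1 241. ] [260. 241.] [3.4 6.8] 76.0 [537.  -59.2  12. ]
side red 126 [197.4 144.2] [197.1 144.3] [ 7.6 17.9] 81.0 [435.7 322.3 154. ]
side tote 5733 [298.1 315.6] [299.8 314.6] [68.4 88.5] 80.0 [ 545.6 -358.6   30. ]
blue (array([615.6, -64.6,   9.2]), np.float64(1.8243239695313849))
orange (array([620. ,  13.8,   8.3]), np.float64(2.4415800452296987))
red (array([434.6, 325. , 153.1]), np.float64(3.857501294478989))
```

View pics/crop.png

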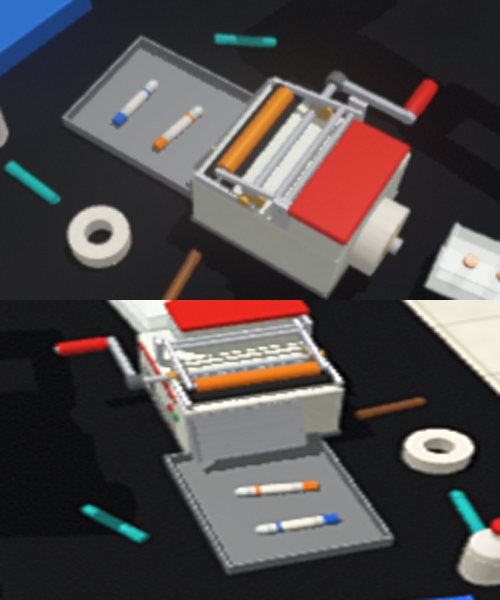

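The crop confirms it: blue- and orange-capped tubes in the grey tray, caps pointing away from the robot. I'll go above them.

Call:
play_rows(
  deltas=[
    [0.4, [0, 0, -0.1], [0, 0, -0.0667]],
    [0.4, [0, 0, -0.1], [0, 0, -0.0667]],
    [0.4, [-0.122, -0.16, 0], [0, 0, 0]],
    [0.4, [-0.122, -0.16, 0], [0, 0, 0]],
    [0.4, [-0.122, -0.16, 0], [0, 0, 0]],
    [0.4, [-0.122, -0.16, 0], [0, 0, 0]],
    [0.4, [-0.122, -0.16, 0], [0, 0, 0]],
    [0.4, [-0.122, -0.16, 0], [0, 0, 0]],
    [0.4, [-0.122, -0.16, 0], [0, 0, 0]],
    [0.4, [-0.122, -0.16, 0], [0, 0, 0]],
  ],
  force=25,
)

```text
time_s: 0.93
eef_pos: [359.2, 319.5, 271.2]
tcp_rot: [0.049, 0.999, -0.0, -0.0]
wrist_force: [1.3, 0.7, -0.2]
opening: 0.602
gripper_force: 0.0
```

Call:
play_rows(
  deltas=[
    [0.4, [-0.122, -0.16, 0], [0, 0, 0]],
    [0.4, [-0.122, -0.16, 0], [0, 0, 0]],
    [0.4, [-0.122, -0.16, 0], [0, 0, 0]],
    [0.4, [-0.122, -0.16, 0], [0, 0, 0]],
    [0.4, [-0.122, -0.16, 0], [0, 0, 0]],
    [0.4, [-0.122, -0.16, 0], [0, 0, 0]],
    [0.4, [-0.122, -0.16, 0], [0, 0, 0]],
    [0.4, [-0.122, -0.16, 0], [0, 0, 0]],
    [0.4, [-0.122, -0.16, 0], [0, 0, 0]],
    [0.4, [-0.122, -0.16, 0], [0, 0, 0]],
  ],
)

```text
time_s: 1.77
eef_pos: [570.4, -23.3, 271.0]
tcp_rot: [0.05, 0.999, 0.0, -0.0]
wrist_force: [0.6, 0.4, 0.9]
opening: 0.601
gripper_force: 0.0
```

```bash
cat >> m.py <<'E'
from scipy.spatial.transform import Rotation as R
def plan(p=None,yaw=None):
    """tool-frame shift (shares) to TCP target p after first turning to tool-y heading yaw (deg)"""
    s=manip.get_obs();r=R.from_quat(s["tcp_rot"]);M=r.as_matrix();y0=np.degrees(np.arctan2(M[1,1],M[0,1]))
    print("pos",s["eef_pos"],"yaw",y0,"tilt",M[:,2].round(3))
    if yaw is not None:
        t=-(yaw-y0);print("turn z share",round(t/90,3));r=r*R.from_rotvec([0,0,np.radians(t)])
    if p is not None: print("shift share",(r.inv().apply(np.array(p)-s["eef_pos"])/200).round(3))
E
python3 - <<'E'
from m import *
plan()
im,ci=shot("wrist");cv2.imwrite("pics/w1.png",im);np.savez("pics/w1.npz",**ci)
print(ci["view"])
for k,lo,hi in(("blue",(100,120,60),(130,255,255)),("orange",(5,140,120),(22,255,255)),("white",(0,0,180),(180,70,255))):
    for a,c,q in blobs(im,lo,hi,60)[:4]: print(k,a,c,np.array(q[0]),np.array(q[1]),round(q[2],0),onz(ci,*c,12))
E
```

```text
pos [570.4 -23.3 271. ] yaw 84.29819379482458 tilt [-0.  0. -1.]
[[   0.1    1.     0.   -34.1]
 [  -0.9    0.1   -0.3  593.4]
 [  -0.3    0.     0.9 -234.7]
 [   0.     0.     0.     1. ]]
blue 14222 [ 33.9 162.3] [ 38.5 158. ] [212.  77.] 90.0 [ 558.2 -304.3   12. ]
blue 164 [224.1 186.8] [224.  186.5] [13. 12.] 90.0 [615.7 -64.   12. ]
orange 6184 [483.  201.8] [484.  202.4] [ 37.6 181.4] 10.0 [671.6 280.9  12. ]
orange 328 [390.6 279.4] [390.9 278.2] [39.1 10.2] 86.0 [782.7 161.8  12. ]
orange 178 [497.1 282.4] [498.2 282.6] [22.2 16.4] 37.0 [803.6 318.7  12. ]
orange 148 [283.  184.8] [283.1 184.8] [12.  12.8] 6.0 [620.7  13.8  12. ]
white 33877 [349.1 152.8] [362.5 179.5] [249. 297.] 90.0 [586.1 101.1  12. ]
white 1841 [124.4 280.5] [122.3 285.7] [40.7 65.6] 37.0 [ 745.4 -228.7   12. ]
white 1583 [294.2 301.9] [292.8 302. ] [62.3 32.9] 77.0 [808.3  18.2  12. ]
white 900 [501.5 225.6] [503.  221.9] [ 10.  124.5] 12.0 [710.  311.1  12. ]
```

View pics/w1.png

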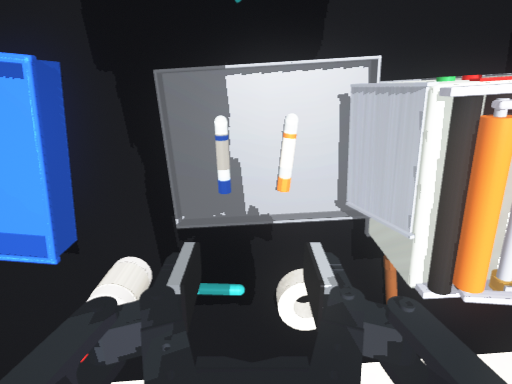

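Wrist view: tube_a runs from its tip (220,119) to its blue cap end (225,193). Tube_b runs from (292,116) to its orange cap end (283,191), and the chute is to the right.

```bash
python3 - <<'E'
from m import *
ci=dict(np.load("pics/w1.npz")); S={n:manip.camera_info(n) for n in("scene","side")}
for n,t,e,cw,cs,cd in(("a",(220,118),(225,193),(224.1,186.8),(209.3,203.1),(282.1,236.3)),("b",(292,115),(283,191),(283,184.8),(230,216),(274.9,218.8))):
    T,E=onz(ci,*t,12),onz(ci,*e,12);d=(E-T)
    print(n,"mid",(T+E)/2,"len",np.linalg.norm(d),"dir deg",np.degrees(np.arctan2(d[1],d[0])),"capz",tri((ci,*cw),(S["scene"],*cs)),tri((ci,*cw),(S["side"],*cd)))
# orange roller edge direction (top z~180), tote corners from side+scene
s=cv2.imread("pics/scene0.png")
for n in S:
    im=cv2.imread(f"pics/{n}0.png");m=cv2.inRange(cv2.cvtColor(im,cv2.COLOR_BGR2HSV),(100,120,30),(130,255,255))
    r={"scene":(90,95,205,190),"side":(245,270,352,360)}[n];k=np.zeros_like(m);k[r[1]:r[3],r[0]:r[2]]=1
    c=max(cv2.findContours(m*k,0,2)[0],key=cv2.contourArea);c=cv2.approxPolyDP(cv2.convexHull(c),5,True)[:,0]
    for q in c: print(n,q,onz(S[n],*map(float,q),60)[:2],onz(S[n],*map(float,q),0)[:2])
plan((573,-61,60),86)
E
```

```text
a mid [575.4 -60.8  12. ] len 98.3764222435137 dir deg -3.644036894005514 capz (array([615.8, -63.7,  11.1]), np.float64(0.9494023064991524)) (array([616.9, -64.5,   8. ]), np.float64(0.27023064270272934))
b mid [580.4  22.2  12. ] len 99.45341719102001 dir deg -10.27691417227909 capz (array([620.6,  14.7,  11. ]), np.float64(1.7081593542602156)) (array([622.1,  14.3,   6.6]), np.float64(0.8306726473259409))
scene [157 103] [ 403.3 -424.1] [ 363.4 -470.6]
scene [195 132] [ 440.  -237.7] [ 402. -274.]
scene [196 144] [ 478.9 -205.5] [ 443.  -240.1]
scene [139 186] [ 699.1 -255.8] [ 675.2 -293.1]
scene [ 97 146] [ 650.8 -468.4] [ 624.2 -517.3]
side [330 277] [ 683.2 -287.5] [ 705.8 -260.9]
side [348 334] [ 650.1 -471. ] [ 671.1 -453. ]
side [343 341] [ 627.  -484.3] [ 646.9 -467. ]
side [264 355] [ 401.4 -443.4] [ 410.7 -424.2]
side [251 289] [ 436.8 -241.2] [ 447.8 -212.5]
pos [574.  -28.6 271.1] yaw 84.22028562820134 tilt [ 0. -0. -1.]
turn z share -0.02
shift share [-0.  -0.2  1.1]
```

Call:
play_rows(
  deltas=[
    [0.4, [0, 0, 0], [0, 0, -0.024]],
    [0.4, [-0.017, -0.161, 0.1], [0, 0, 0]],
    [0.4, [0, 0, 0.2], [0, 0, 0]],
    [0.4, [0, 0, 0.2], [0, 0, 0]],
    [0.4, [0, 0, 0.2], [0, 0, 0]],
    [0.4, [0, 0, 0.2], [0, 0, 0]],
    [0.4, [0, 0, 0.2], [0, 0, 0]],
    [0.4, [0, 0, 0.1], [0, 0, 0]],
    [0.4, [0, 0, 0], [0, 0, 0]],
    [0.4, [0, 0, 0], [0, 0, 0]],
  ],
)

```text
time_s: 2.65
eef_pos: [570.4, -53.5, 30.4]
tcp_rot: [0.031, 1.0, 0.0, -0.001]
wrist_force: [0.5, -0.6, 0.4]
opening: 0.598
gripper_force: 0.0
```

```bash
python3 - <<'E'
from m import *
np.set_printoptions(precision=4,suppress=True)
plan((575.4,-61,6),86.4)
E
```

```text
pos [570.4491 -53.4616  30.4348] yaw 86.47377038308022 tilt [-0.003  0.    -1.   ]
turn z share 0.001
shift share [-0.027 -0.036  0.122]
```

Call:
play_rows(
  deltas=[
    [0.4, [-0.027, -0.036, 0.04], [0, 0, 0]],
    [0.4, [0, 0, 0.05], [0, 0, 0]],
    [0.4, [0, 0, 0.03], [0, 0, 0]],
    [0.4, [0, 0, 0], [0, 0, 0]],
    [0.4, [0, 0, 0], [0, 0, 0]],
  ],
)

```text
time_s: 3.07
eef_pos: [576.1, -61.2, 7.3]
tcp_rot: [0.031, 1.0, 0.0, -0.0]
wrist_force: [-0.4, 0.9, -0.4]
opening: 0.599
gripper_force: 0.0
```

```bash
python3 - <<'E'
from m import *
np.set_printoptions(precision=4,suppress=True)
plan((575.4,-61,6),86.4)
im,ci=shot("wrist");cv2.imwrite("pics/w2.png",im)
E
```

```text
pos [576.1448 -61.1573   7.3389] yaw 86.46262087425205 tilt [-0.  0. -1.]
turn z share 0.001
shift share [0.004 0.001 0.007]
```

View pics/w2.png

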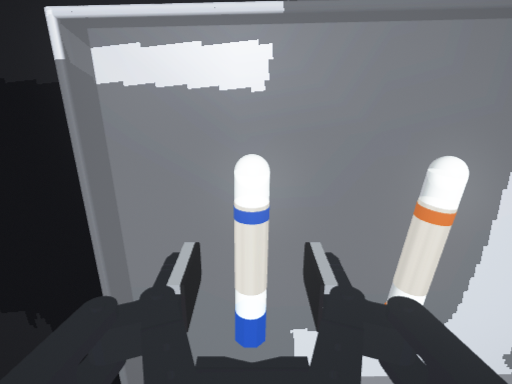

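The tube with the blue cap (251,325) lies between the fingers (185 and 320, row 280). I'll close on it and lift.

Call:
play_rows(
  deltas=[
    [1, [0, 0, 0.005], [0, 0, 0]],
    [1, [0, 0, 0], [0, 0, 0]],
    [1, [0, 0, 0], [0, 0, 0]],
    [1, [0, 0, 0], [0, 0, 0]],
    [1, [0, 0, 0], [0, 0, 0]],
    [1, [0, 0, 0], [0, 0, 0]],
    [1, [0, 0, 0], [0, 0, 0]],
    [1, [0, 0, 0], [0, 0, 0]],
  ],
  force=25,
)

```text
time_s: 3.78
eef_pos: [576.4, -61.1, 6.6]
tcp_rot: [0.031, 1.0, 0.0, 0.0]
wrist_force: [-0.7, -0.1, 5.8]
opening: 0.173
gripper_force: 26.1
```

Call:
play_rows(
  deltas=[
    [1, [0, 0, -0.1], [0, 0, 0]],
    [1, [0, 0, -0.18], [0, 0, 0]],
    [1, [0, 0, -0.18], [0, 0, 0]],
    [1, [0, 0, -0.18], [0, 0, 0.04]],
    [1, [0, 0, -0.06], [0, 0, 0.04]],
    [1, [-0.013, -0.1, 0], [0, 0, 0]],
    [1, [-0.013, -0.187, 0], [0, 0, 0]],
    [1, [-0.013, -0.187, 0], [0, 0, 0]],
    [1, [-0.013, -0.187, 0], [0, 0, 0]],
    [1, [-0.013, -0.187, 0], [0, 0, 0]],
  ],
)

```text
time_s: 4.62
eef_pos: [557.0, -231.7, 146.2]
tcp_rot: [0.093, 0.996, -0.0, 0.0]
wrist_force: [1.5, -0.2, 0.1]
opening: 0.169
gripper_force: 25.6
```

Call:
play_rows(
  deltas=[
    [1, [-0.013, -0.187, 0], [0, 0, 0]],
    [1, [-0.013, -0.187, 0], [0, 0, 0]],
    [1, [-0.013, -0.187, 0], [0, 0, 0]],
    [1, [-0.013, -0.187, 0], [0, 0, 0]],
    [1, [0, -0.09, 0], [0, 0, 0]],
    [1, [0, 0, 0], [0, 0, 0]],
    [1, [0, 0, 0], [0, 0, 0]],
  ],
)

```text
time_s: 5.2
eef_pos: [535.9, -397.1, 145.7]
tcp_rot: [0.094, 0.996, 0.0, -0.0]
wrist_force: [0.2, 0.4, -0.6]
opening: 0.173
gripper_force: 25.6
```

```bash
python3 - <<'E'
from m import *
np.set_printoptions(precision=4,suppress=True)
plan((536.5,-396,9),79.2)
im,ci=shot("side")
im2,ci2=shot("wrist");cv2.imwrite("pics/t1.png",np.hstack([cv2.resize(im[200:384,180:400],(380,318)),cv2.resize(im2,(420,318))]))
for u,v in((0,0),):pass
E
```

```text
pos [ 535.8833 -397.1079  145.6817] yaw 79.15707936789431 tilt [-0.001  0.001 -1.   ]
turn z share -0.0
shift share [-0.003  0.005  0.683]
```

View pics/t1.png

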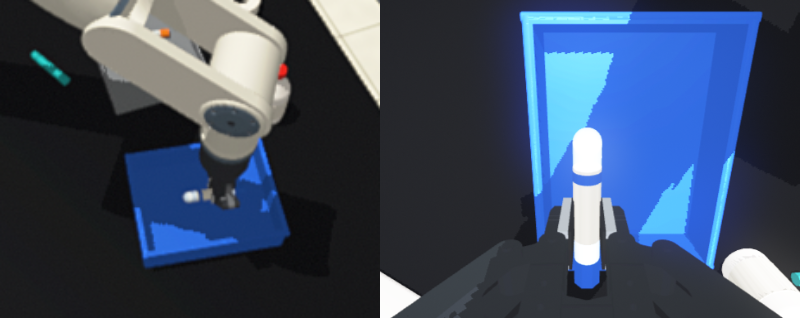

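Tube_a is held in line over the tote's right half (wrist view, 587,190 in the crop). I'll lower and release it.

Call:
play_rows(
  deltas=[
    [1, [0, 0.005, 0.16], [0, 0, 0]],
    [1, [0, 0, 0.17], [0, 0, 0]],
    [1, [0, 0, 0.16], [0, 0, 0]],
    [1, [0, 0, 0.1], [0, 0, 0]],
    [1, [0, 0, 0.06], [0, 0, 0]],
    [1, [0, 0, 0.03], [0, 0, 0]],
    [1, [0, 0, 0], [0, 0, 0]],
    [1, [0, 0, 0], [0, 0, 0]],
  ],
)

```text
time_s: 5.97
eef_pos: [537.5, -395.7, 11.3]
tcp_rot: [0.093, 0.996, -0.0, 0.001]
wrist_force: [-0.5, 0.1, 0.1]
opening: 0.168
gripper_force: 25.6
```

Call:
play_rows(
  deltas=[
    [1, [0, 0, 0.01], [0, 0, 0]],
    [1, [0, 0, 0.005], [0, 0, 0]],
    [1, [0, 0, 0], [0, 0, 0]],
    [0.6, [0, 0, 0], [0, 0, 0]],
    [0.6, [0, 0, 0], [0, 0, 0]],
    [0.6, [0, 0, 0], [0, 0, 0]],
    [0.6, [0, 0, 0], [0, 0, 0]],
    [0.6, [0, 0, -0.05], [0, 0, 0]],
    [0.6, [0, 0, -0.1], [0, 0, 0]],
    [0.6, [0, 0, -0.2], [0, 0, 0]],
  ],
)

```text
time_s: 6.8
eef_pos: [534.1, -394.3, 74.4]
tcp_rot: [0.093, 0.996, 0.002, -0.003]
wrist_force: [-0.4, 1.0, -0.1]
opening: 0.401
gripper_force: 0.0
```

Call:
play_rows(
  deltas=[
    [0.6, [0, 0, -0.2], [0, 0, 0]],
    [0.6, [0, 0, -0.2], [0, 0, 0]],
    [0.6, [0, 0, 0], [0, 0, 0]],
    [0.6, [0, 0, 0], [0, 0, 0]],
  ],
)

```text
time_s: 7.13
eef_pos: [538.2, -397.4, 161.2]
tcp_rot: [0.094, 0.996, -0.002, 0.003]
wrist_force: [0.1, 0.4, -0.2]
opening: 0.398
gripper_force: 0.0
```

```bash
python3 - <<'E'
from m import *
np.set_printoptions(precision=4,suppress=True)
plan((580.4,22.2,100),79.7)
plan((551.5,-318,9),79.2)
im,ci=shot("wrist");cv2.imwrite("pics/w3.png",im)
for a,c,q in blobs(im,(0,0,150),(180,70,255),60)[:4]: print(a,c,np.array(q[1]),onz(ci,*c,13))
E
```

```text
pos [ 538.1977 -397.4244  161.2225] yaw 79.26487825577223 tilt [ 0.005 -0.004 -1.   ]
turn z share -0.005
shift share [0.169 2.103 0.298]
pos [ 538.1977 -397.4244  161.2225] yaw 79.26487825577223 tilt [ 0.005 -0.004 -1.   ]
turn z share 0.001
shift share [0.014 0.405 0.76 ]
4665 [465.493  331.9248] [126.2071  45.3966] [ 767.8967 -193.0102   13.    ]
2380 [ 18.9282 345.466 ] [56. 76.] [ 692.6874 -702.7177   13.    ]
933 [246.3816 174.9464] [54. 17.] [ 538.5716 -402.7206   13.    ]
542 [302.0018 263.6255] [50.5565 14.6202] [ 644.5339 -363.9584   13.    ]
```

Tube_a lies in the tote at about (538,-402). Back to tube_b.

Call:
play_rows(
  deltas=[
    [0.4, [0.014, 0.1, 0], [0, 0, -0.005]],
    [0.4, [0.014, 0.19, 0], [0, 0, 0]],
    [0.4, [0.014, 0.19, 0], [0, 0, 0]],
    [0.4, [0.014, 0.19, 0], [0, 0, 0]],
    [0.4, [0.014, 0.19, 0], [0, 0, 0]],
    [0.4, [0.014, 0.19, 0], [0, 0, 0]],
    [0.4, [0.014, 0.19, 0], [0, 0, 0]],
    [0.4, [0.014, 0.19, 0], [0, 0, 0]],
    [0.4, [0.014, 0.19, 0], [0, 0, 0]],
    [0.4, [0.014, 0.19, 0], [0, 0, 0]],
  ],
)

```text
time_s: 8.02
eef_pos: [572.6, -32.9, 155.7]
tcp_rot: [0.09, 0.996, -0.0, -0.001]
wrist_force: [0.1, -0.0, -0.5]
opening: 0.596
gripper_force: 0.0
```

Call:
play_rows(
  deltas=[
    [0.4, [0.014, 0.19, 0], [0, 0, 0]],
    [0.4, [0.014, 0.103, 0], [0, 0, 0]],
    [0.4, [0, 0, 0.1], [0, 0, 0]],
    [0.4, [0, 0, 0.15], [0, 0, 0]],
    [0.4, [0, 0, 0.15], [0, 0, 0]],
    [0.4, [0, 0, 0.15], [0, 0, 0]],
    [0.4, [0, 0, 0.05], [0, 0, 0]],
    [0.4, [0, 0, 0], [0, 0, 0]],
    [0.4, [0, 0, 0], [0, 0, 0]],
  ],
)

```text
time_s: 8.77
eef_pos: [578.3, 23.9, 36.8]
tcp_rot: [0.09, 0.996, -0.0, -0.001]
wrist_force: [-0.7, 0.0, -0.2]
opening: 0.603
gripper_force: 0.0
```

```bash
python3 - <<'E'
from m import *
np.set_printoptions(precision=4,suppress=True)
plan((580.4,22.2,6),79.7)
im,ci=shot("wrist");cv2.imwrite("pics/w4.png",im)
for a,c,q in blobs(im,(5,140,80),(22,255,255),60)[:4]: print(a,c,np.array(q[1]),onz(ci,*c,12))
E
```

```text
pos [578.2649  23.8878  36.8239] yaw 79.71511663170992 tilt [-0.002 -0.    -1.   ]
turn z share 0.0
shift share [-0.012 -0.006  0.154]
638 [247.5    300.3386] [29. 25.] [623.7745  13.2543  12.    ]
271 [247.1808 201.2325] [12. 28.] [558.0516  25.2729  12.    ]
```

View pics/w4.png

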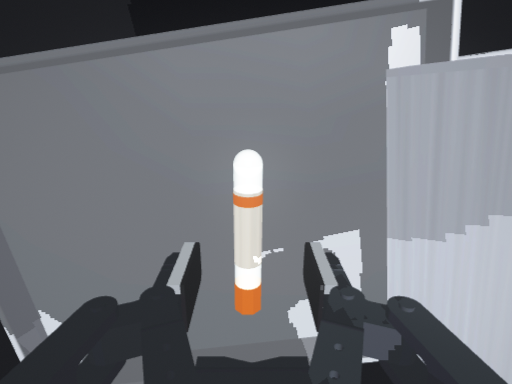

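Tube_b, with its orange cap at (247,300), is centred between the fingers, and the chute (from column 388) is clear. I'll descend, grip and lift.

Call:
play_rows(
  deltas=[
    [0.4, [-0.012, -0.006, 0.07], [0, 0, 0]],
    [0.4, [0, 0, 0.06], [0, 0, 0]],
    [0.4, [0, 0, 0.022], [0, 0, 0]],
    [0.4, [0, 0, 0], [0, 0, 0]],
    [1, [0, 0, 0], [0, 0, 0]],
    [1, [0, 0, 0], [0, 0, 0]],
    [1, [0, 0, 0], [0, 0, 0]],
    [1, [0, 0, 0], [0, 0, 0]],
    [1, [0, 0, 0], [0, 0, 0]],
    [1, [0, 0, 0], [0, 0, 0]],
  ],
)

```text
time_s: 9.65
eef_pos: [581.3, 22.5, 7.3]
tcp_rot: [0.09, 0.996, 0.0, 0.0]
wrist_force: [-0.3, 0.9, 3.6]
opening: 0.173
gripper_force: 26.3
```

Call:
play_rows(
  deltas=[
    [1, [0, 0, 0], [0, 0, 0]],
    [1, [0, 0, 0], [0, 0, 0]],
    [1, [0, 0, -0.02], [0, 0, 0]],
  ],
)

```text
time_s: 9.9
eef_pos: [580.6, 22.5, 10.5]
tcp_rot: [0.09, 0.996, -0.0, -0.0]
wrist_force: [0.2, -0.1, -0.2]
opening: 0.173
gripper_force: 26.0
```

Call:
play_rows(
  deltas=[
    [1, [0, 0, -0.12], [0, 0, 0]],
    [1, [0, 0, -0.18], [0, 0, 0]],
    [1, [0, 0, -0.18], [0, 0, 0]],
    [1, [0, 0, -0.18], [0, 0, 0]],
    [1, [-0.018, -0.1, -0.04], [0, 0, 0]],
    [1, [-0.018, -0.19, 0], [0, 0, 0]],
    [1, [-0.018, -0.19, 0], [0, 0, 0]],
    [1, [-0.018, -0.19, 0], [0, 0, 0]],
    [1, [-0.018, -0.19, 0], [0, 0, 0]],
    [1, [-0.018, -0.19, 0], [0, 0, 0]],
  ],
)

```text
time_s: 10.73
eef_pos: [564.1, -189.7, 151.0]
tcp_rot: [0.089, 0.996, 0.0, -0.0]
wrist_force: [0.8, 0.6, -0.1]
opening: 0.169
gripper_force: 26.0
```

Call:
play_rows(
  deltas=[
    [1, [-0.018, -0.19, 0], [0, 0, 0]],
    [1, [-0.018, -0.19, 0], [0, 0, 0]],
    [1, [-0.018, -0.19, 0], [0, 0, 0]],
    [1, [0, -0.08, 0], [0, 0, 0]],
    [1, [0, 0, 0], [0, 0, 0]],
    [1, [0, 0, 0], [0, 0, 0]],
  ],
)

```text
time_s: 11.23
eef_pos: [551.6, -318.1, 150.5]
tcp_rot: [0.091, 0.996, 0.0, -0.0]
wrist_force: [-0.7, -0.0, -0.3]
opening: 0.169
gripper_force: 26.0
```

```bash
python3 - <<'E'
from m import *
np.set_printoptions(precision=4,suppress=True)
plan((551.5,-318,9),79.2)
E
```

```text
pos [ 551.5957 -318.0955  150.5427] yaw 79.60730451252985 tilt [-0.001  0.001 -1.   ]
turn z share 0.005
shift share [ 0.    -0.     0.708]
```

Call:
play_rows(
  deltas=[
    [1, [0, 0, 0.16], [0, 0, 0.005]],
    [1, [0, 0, 0.18], [0, 0, 0]],
    [1, [0, 0, 0.17], [0, 0, 0]],
    [1, [0, 0, 0.11], [0, 0, 0]],
    [1, [0, 0, 0.06], [0, 0, 0]],
    [1, [0, 0, 0.028], [0, 0, 0]],
    [1, [0, 0, 0], [0, 0, 0]],
    [1, [0, 0, 0], [0, 0, 0]],
  ],
)

```text
time_s: 11.9
eef_pos: [552.9, -317.0, 10.0]
tcp_rot: [0.093, 0.996, -0.0, 0.0]
wrist_force: [-0.6, 0.3, 0.3]
opening: 0.169
gripper_force: 29.5
```

Call:
play_rows(
  deltas=[
    [1, [0, 0, 0.008], [0, 0, 0]],
    [1, [0, 0, 0], [0, 0, 0]],
    [0.6, [0, 0, 0], [0, 0, 0]],
    [0.6, [0, 0, 0], [0, 0, 0]],
    [0.6, [0, 0, 0], [0, 0, 0]],
    [0.6, [0, 0, 0], [0, 0, 0]],
    [0.6, [0, 0, -0.05], [0, 0, 0]],
    [0.6, [0, 0, -0.1], [0, 0, 0]],
    [0.6, [0, 0, -0.2], [0, 0, 0]],
    [0.6, [0, 0, -0.2], [0, 0, 0]],
  ],
)

```text
time_s: 12.73
eef_pos: [550.7, -316.7, 117.8]
tcp_rot: [0.093, 0.996, 0.001, -0.002]
wrist_force: [0.8, -0.3, -0.1]
opening: 0.401
gripper_force: 0.0
```

Call:
play_rows(
  deltas=[
    [0.6, [0, 0, -0.2], [0, 0, 0]],
    [0.6, [0, 0, -0.2], [0, 0, 0]],
    [0.6, [0, 0, -0.2], [0, 0, 0]],
    [0.6, [0, 0, -0.15], [0, 0, 0]],
    [0.6, [0, 0, 0], [0, 0, 0]],
    [0.6, [0, 0, 0], [0, 0, 0]],
  ],
)

```text
time_s: 13.23
eef_pos: [552.8, -318.0, 270.3]
tcp_rot: [0.093, 0.996, -0.001, 0.002]
wrist_force: [-1.0, 0.9, -0.9]
opening: 0.398
gripper_force: 0.0
```

```bash
python3 - <<'E'
from m import *
np.set_printoptions(precision=4,suppress=True)
im,ci=shot("wrist");cv2.imwrite("pics/w5.png",im)
a,ca=shot("scene");b,cb=shot("side")
cv2.imwrite("pics/t2.png",np.vstack([np.hstack([cv2.resize(a[140:240,280:400],(400,300)),cv2.resize(b[110:210,170:290],(400,300))]),np.hstack([cv2.resize(im,(400,300)),np.zeros((300,400,3),np.uint8)])]))
np.set_printoptions(precision=1,suppress=True)
P=[]
for n,i,c,r in(("scene",a,ca,(345,175,375,210)),("side",b,cb,(185,135,212,155))):
    h=cv2.cvtColor(i,cv2.COLOR_BGR2HSV);m=cv2.inRange(h,(0,120,50),(6,255,255))|cv2.inRange(h,(174,120,50),(180,255,255))
    k=np.zeros_like(m);k[r[1]:r[3],r[0]:r[2]]=1;p=np.argwhere(m*k>0)[:,::-1].astype(np.float32)
    q=cv2.boxPoints(cv2.minAreaRect(p));L=[np.linalg.norm(q[j]-q[j-1]) for j in range(4)]
    j=int(np.argmin(L));e=[(q[j]+q[j-1])/2,(q[j-2]+q[j-3])/2];e.sort(key=lambda t:t[0]);P.append((c,p.mean(0),e));print(n,p.mean(0),e,L)
(c1,m1,e1),(c2,m2,e2)=P
print(tri((c1,*m1),(c2,*m2)))
for i in(0,1):
    for j in (0,1): print(i,j,tri((c1,*e1[i]),(c2,*e2[j])))
# orange roller direction (pixel fits), onto z=180
for n,i,c,r in(("scene",a,ca,(255,180,302,235)),("side",b,cb,(232,150,284,170))):
    print(n,[ (np.array(q[0]),np.array(q[1]),q[2]) for _,_,q in blobs(i,(5,140,100),(22,255,255),60,r)[:2]])
    for _,_,q in blobs(i,(5,140,100),(22,255,255),60,r)[:1]:
        B=cv2.boxPoints(q);L=[np.linalg.norm(B[k]-B[k-1]) for k in range(4)];k=int(np.argmin(L))
        A,D=(B[k]+B[k-1])/2,(B[k-2]+B[k-3])/2;A,D=onz(c,*A,172),onz(c,*D,172);d=D-A if D[0]>A[0] else A-D
        print(A,D,np.degrees(np.arctan2(d[1],d[0])),np.linalg.norm(d))
E
```

```text
scene [360.5 191.1] [array([355. , 199.3], dtype=float32), array([366.3, 182.2], dtype=float32)] [np.float32(10.261953), np.float32(20.523933), np.float32(10.261953), np.float32(20.523933)]
side [nan nan] [array([0., 0.], dtype=float32), array([0., 0.], dtype=float32)] [np.float32(0.0), np.float32(0.0), np.float32(0.0), np.float32(0.0)]
 ** On entry to DLASCL parameter number  4 had an illegal value
 ** On entry to DLASCL parameter number  4 had an illegal value
 ** On entry to DLASCL parameter number  4 had an illegal value
 ** On entry to DLASCL parameter number  4 had an illegal value
 ** On entry to DLASCL parameter number  5 had an illegal value
 ** On entry to DLASCL parameter number  4 had an illegal value<stdin>:12: RuntimeWarning: Mean of empty slice.
  ret = um.true_divide(
Traceback (most recent call last):
  File "h.py", line 13, in tri
    (o1,d1),(o2,d2)=ray(*a),ray(*b);A=np.stack([d1,-d2],1);t=np.linalg.lstsq(A,o2-o1,rcond=None)[0]
                                                             ~~~~~~~~~~~~~~~^^^^^^^^^^^^^^^^^^^^
numpy.linalg.LinAlgError: SVD did not converge in Linear Least Squares
```

View pics/t2.png

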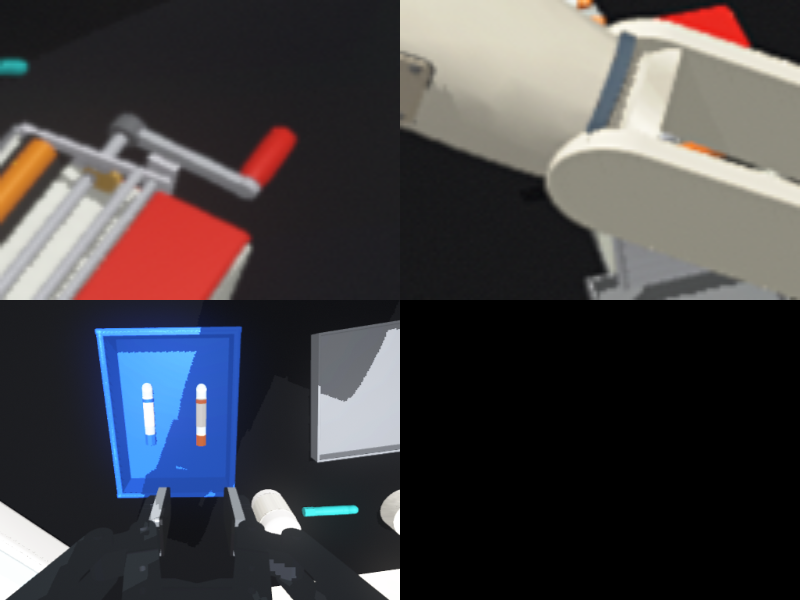

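Both tubes lie in the tote. The arm hides the side view, so I'll measure the grip from the first pictures; the lever hasn't moved.

```bash
python3 - <<'E'
from m import *
P=[]
C={n:manip.camera_info(n) for n in("scene","side")}
I={n:cv2.imread(f"pics/{n}0.png") for n in C}
for n,r in(("scene",(345,175,375,210)),("side",(185,135,212,155))):
    i,c=I[n],C[n]
    h=cv2.cvtColor(i,cv2.COLOR_BGR2HSV);m=cv2.inRange(h,(0,120,50),(6,255,255))|cv2.inRange(h,(174,120,50),(180,255,255))
    k=np.zeros_like(m);k[r[1]:r[3],r[0]:r[2]]=1;p=np.argwhere(m*k>0)[:,::-1].astype(np.float32)
    q=cv2.boxPoints(cv2.minAreaRect(p));L=[np.linalg.norm(q[j]-q[j-1]) for j in range(4)]
    j=int(np.argmin(L));e=[(q[j]+q[j-1])/2,(q[j-2]+q[j-3])/2];e.sort(key=lambda t:t[0]);P.append((c,p.mean(0),e));print(n,p.mean(0),*e,min(L),max(L))
(c1,m1,e1),(c2,m2,e2)=P
print("mid",tri((c1,*m1),(c2,*m2)))
print("far/near",tri((c1,*e1[0]),(c2,*e2[1])),tri((c1,*e1[1]),(c2,*e2[0])))
for n,r in(("scene",(255,180,302,235)),("side",(232,150,284,170))):
    c=C[n]
    for _,_,q in blobs(I[n],(5,140,100),(22,255,255),60,r)[:1]:
        B=cv2.boxPoints(q);L=[np.linalg.norm(B[k]-B[k-1]) for k in range(4)];k=int(np.argmin(L))
        A,D=(B[k]+B[k-1])/2,(B[k-2]+B[k-3])/2;print(A,D);A,D=onz(c,*A,172),onz(c,*D,172);d=D-A if D[0]>A[0] else A-D
        print(n,A,D,np.degrees(np.arctan2(d[1],d[0])),np.linalg.norm(d))
plan((360,270,300),84)
E
```

```text
scene [360.5 191.2] [355.1 199.4] [366.5 182.3] 10.539304 20.523933
side [197.5 144.1] [188.4 145.9] [205.9 142.4] 7.8446574 17.84657
mid (array([435. , 325.1, 153.4]), np.float64(3.945111137229402))
far/near (array([466.2, 323.7, 152.7]), np.float64(3.514989943483284)) (array([400.9, 326.8, 154.4]), np.float64(4.987604348994045))
[261.7 230. ] [293.6 187.5]
scene [684.6 164.3 172. ] [529.5 170.2 172. ] -2.18441279313786 155.21152854535273
[277.8 155.1] [236.4 165.4]
side [682.2 158.3 172. ] [529.5 160.7 172. ] -0.8887765245701783 152.7752799511555
pos [ 551.2 -317.1  266.1] yaw 79.28031809049251 tilt [-0.  0. -1.]
turn z share -0.052
shift share [ 1.3  2.8 -0.2]
```

Grip middle is at (434.5, 325, 153.4), within 1 mm of the stated height. It is about 65 mm long and runs along a heading of about -2°, which puts the cam axis near (430.7, 215, 154). Going above the grip.

Call:
play_rows(
  deltas=[
    [0.3, [0, 0, 0], [0, 0, -0.0485]],
    [0.3, [0.02, 0.1, 0], [0, 0, -0.0485]],
    [0.3, [0.041, 0.187, 0], [0, 0, 0]],
    [0.3, [0.041, 0.187, 0], [0, 0, 0]],
    [0.3, [0.041, 0.187, 0], [0, 0, 0]],
    [0.3, [0.041, 0.187, 0], [0, 0, 0]],
    [0.3, [0.041, 0.187, 0], [0, 0, 0]],
    [0.3, [0.041, 0.187, 0], [0, 0, 0]],
    [0.3, [0.041, 0.187, 0], [0, 0, 0]],
    [0.3, [0.041, 0.187, 0], [0, 0, 0]],
  ],
)

```text
time_s: 14.22
eef_pos: [493.6, 5.4, 266.0]
tcp_rot: [0.018, 1.0, 0.0, -0.002]
wrist_force: [0.4, 0.7, -0.4]
opening: 0.701
gripper_force: 0.0
```

Call:
play_rows(
  deltas=[
    [0.3, [0.041, 0.187, 0], [0, 0, 0]],
    [0.3, [0.041, 0.187, 0], [0, 0, 0]],
    [0.3, [0.041, 0.187, 0], [0, 0, 0]],
    [0.3, [0.041, 0.187, 0], [0, 0, 0]],
    [0.3, [0.041, 0.187, 0], [0, 0, 0]],
    [0.3, [0.041, 0.187, 0], [0, 0, 0]],
    [0.3, [0.041, 0.187, 0], [0, 0, 0]],
    [0.3, [0.041, 0.187, 0], [0, 0, 0]],
    [0.3, [0.02, 0.1, 0], [0, 0, 0]],
    [0.3, [0, 0, 0], [0, 0, 0]],
  ],
)

```text
time_s: 15.05
eef_pos: [435.2, 328.4, 265.8]
tcp_rot: [0.016, 1.0, -0.0, -0.001]
wrist_force: [0.0, -0.3, -0.8]
opening: 0.704
gripper_force: 0.0
```

```bash
python3 - <<'E'
from m import *
np.set_printoptions(precision=4,suppress=True)
plan((434.5,325,134),88)
im,ci=shot("wrist");cv2.imwrite("pics/w6.png",im);print(manip.get_obs()["q"])
h=cv2.cvtColor(im,cv2.COLOR_BGR2HSV);m=cv2.inRange(h,(0,120,50),(6,255,255))|cv2.inRange(h,(174,120,50),(180,255,255))
n,l,s,c=cv2.connectedComponentsWithStats(m)
for i in range(1,n):
    if s[i,4]>150:
        q=cv2.minAreaRect(np.argwhere(l==i)[:,::-1].astype(np.float32));B=cv2.boxPoints(q)
        print(s[i],c[i],q,onz(ci,*c[i],154)); print(np.array([onz(ci,*b,154)[:2] for b in B]).round(1).tolist())
E
```

```text
pos [435.2069 328.4431 265.7958] yaw 88.1899515645263 tilt [-0.003 -0.001 -1.   ]
turn z share 0.002
shift share [ 0.001 -0.017  0.659]
[ 0.6403  0.1964  1.766   0.0002  1.1826 -0.8988]
[ 234  149   30   78 2098] [248.0577 186.8642] ((248.5, 187.5), (77.0, 29.0), 90.0) [435.1855 325.8182 154.    ]
[[402.6, 315.6], [403.3, 339.0], [471.7, 337.7], [470.9, 312.2]]
[ 94 246  25   9 199] [106.7889 250.2965] ((106.0, 250.0), (8.0, 24.0), 90.0) [491.3667 196.4049 154.    ]
[[486.7, 185.7], [487.4, 207.2], [495.5, 205.9], [494.8, 184.2]]
[133 246  40  10 331] [151.3595 250.2749] ((152.5, 250.5), (39.0, 9.0), 0.0) [492.6097 236.5661 154.    ]
[[496.9, 219.3], [487.8, 220.7], [488.9, 255.6], [498.0, 254.6]]
[190 247  68   9 607] [223.7759 250.9835] ((223.5, 251.0), (8.0, 67.0), 90.0) [495.3859 301.7794 154.    ]
[[490.4, 271.7], [492.3, 331.9], [500.4, 331.6], [498.5, 270.9]]
[ 187  338  101   30 2134] [236.0694 348.7109] ((236.41339111328125, 348.99114990234375), (28.678237915039062, 101.02030181884766), 85.53284454345703) [607.7166 307.5828 154.    ]
[[593.3, 257.0], [586.7, 357.8], [623.3, 360.2], [630.5, 255.6]]
```

View pics/w6.png

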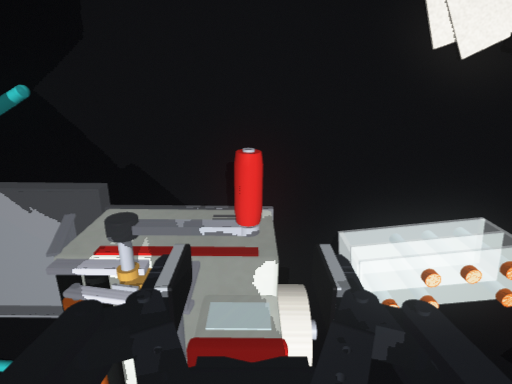

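The wrist view shows the red grip at (248,187), level, with the lever hub at (122,228). That puts the grip at (435,325.5), which matches. I'll descend over it.

Call:
play_rows(
  deltas=[
    [0.3, [0.01, -0.015, 0.12], [0, 0, 0]],
    [0.3, [0, 0, 0.16], [0, 0, 0]],
    [0.3, [0, 0, 0.16], [0, 0, 0]],
    [0.3, [0, 0, 0.12], [0, 0, 0]],
    [0.3, [0, 0, 0.06], [0, 0, 0]],
    [0.3, [0, 0, 0.03], [0, 0, 0]],
    [0.3, [0, 0, 0], [0, 0, 0]],
    [0.3, [0, 0, 0], [0, 0, 0]],
  ],
)

```text
time_s: 15.77
eef_pos: [434.9, 321.6, 137.7]
tcp_rot: [0.018, 1.0, -0.0, -0.0]
wrist_force: [-0.6, -0.3, -0.4]
opening: 0.702
gripper_force: 0.0
```

Call:
play_rows(
  deltas=[
    [1, [0, 0, 0], [0, 0, 0]],
    [1, [0, 0, 0], [0, 0, 0]],
    [1, [0, 0, 0], [0, 0, 0]],
    [1, [0, 0, 0], [0, 0, 0]],
    [1, [0, 0, 0], [0, 0, 0]],
    [1, [0, 0, 0], [0, 0, 0]],
    [1, [0, 0, 0], [0, 0, 0]],
    [1, [0, 0, 0], [0, 0, 0]],
  ],
  force=50,
)

```text
time_s: 16.43
eef_pos: [435.4, 324.9, 139.1]
tcp_rot: [0.018, 1.0, 0.003, 0.001]
wrist_force: [-2.1, 10.7, 0.4]
opening: 0.264
gripper_force: 49.0
```

```bash
python3 - <<'E'
from m import *
np.set_printoptions(precision=4,suppress=True)
plan();s=manip.get_obs();p=s["eef_pos"];print(s["wrist_force"],s["opening"])
M=R.from_quat(s["tcp_rot"])
# arc about cam axis: start angle 0, grip at 110 along y heading 88
import math
y=np.array([math.sin(math.radians(2)),math.cos(math.radians(2)),0]);prev=0
for a in(10,20,30,40,50,60,70,80,90):
    d=lambda t:110*((math.cos(math.radians(t))-1)*y+np.array([0,0,math.sin(math.radians(t))]))
    print(a,(M.inv().apply(d(a)-d(prev))/200).round(3),(p+d(a)).round(1));prev=a
E
```

```text
pos [435.4357 324.8852 139.1139] yaw 87.97686548982085 tilt [ 0.002  0.005 -1.   ]
[-2.0971 10.7286  0.3624] 0.26406535854039326
10 [-0.    -0.008 -0.096] [435.4 323.2 158.2]
20 [-0.    -0.024 -0.093] [435.2 318.3 176.7]
30 [-0.    -0.04  -0.087] [434.9 310.2 194.1]
40 [-0.    -0.055 -0.079] [434.5 299.2 209.8]
50 [-0.    -0.067 -0.068] [434.1 285.6 223.4]
60 [-0.    -0.078 -0.055] [433.5 269.9 234.4]
70 [-0.    -0.087 -0.041] [432.9 252.6 242.5]
80 [-0.    -0.092 -0.025] [432.3 234.  247.4]
90 [-0.    -0.095 -0.009] [431.6 215.  249.1]
```

Call:
play_rows(
  deltas=[
    [1, [0, -0.002, -0.048], [0, 0, 0]],
    [1, [0, -0.006, -0.048], [0, 0, 0]],
    [1, [0, -0.01, -0.047], [0, 0, 0]],
    [1, [0, -0.014, -0.046], [0, 0, 0]],
    [1, [0, -0.018, -0.044], [0, 0, 0]],
    [1, [0, -0.022, -0.043], [0, 0, 0]],
    [1, [0, -0.026, -0.041], [0, 0, 0]],
    [1, [0, -0.029, -0.038], [0, 0, 0]],
    [1, [0, 0, 0], [0, 0, 0]],
  ],
)

```text
time_s: 17.18
eef_pos: [434.4, 298.4, 211.3]
tcp_rot: [0.018, 1.0, 0.002, 0.001]
wrist_force: [-2.0, 9.0, 3.6]
opening: 0.261
gripper_force: 49.7
```

Call:
play_rows(
  deltas=[
    [1, [0, -0.027, -0.035], [0, 0, 0]],
    [1, [0, -0.034, -0.033], [0, 0, 0]],
    [1, [0, -0.038, -0.029], [0, 0, 0]],
    [1, [0, -0.04, -0.026], [0, 0, 0]],
    [1, [0, -0.042, -0.022], [0, 0, 0]],
    [1, [0, -0.044, -0.019], [0, 0, 0]],
    [1, [0, -0.03, -0.01], [0, 0, 0]],
    [1, [0, 0, 0], [0, 0, 0]],
  ],
)

```text
time_s: 17.85
eef_pos: [432.3, 246.1, 245.1]
tcp_rot: [0.018, 1.0, 0.001, 0.001]
wrist_force: [-4.1, 5.8, 7.5]
opening: 0.262
gripper_force: 50.2
```

```bash
python3 - <<'E'
from m import *
s=manip.get_obs();p=s["eef_pos"];print(p,s["wrist_force"],s["opening"])
print("angle",np.degrees(np.arctan2(p[2]-139.1,p[1]-215)),"r",np.hypot(p[2]-139.1,p[1]-215))
im,ci=shot("scene");cv2.imwrite("pics/t3.png",cv2.resize(im[140:240,250:390],(784,560)))
E
```

```text
[432.3 246.1 245.1] [-4.1  5.8  7.5] 0.2615144006246346
angle 73.62322803598835 r 110.4443299689852
```

Call:
play_rows(
  deltas=[
    [1, [0, -0.035, -0.009], [0, 0, 0]],
    [1, [0, -0.04, -0.006], [0, 0, 0]],
    [1, [0, -0.04, -0.004], [0, 0, 0]],
    [1, [0, -0.03, -0.001], [0, 0, 0]],
    [1, [0, -0.01, 0], [0, 0, 0]],
    [1, [0, 0, 0], [0, 0, 0]],
    [1, [0, 0, 0], [0, 0, 0]],
    [1, [0, 0, 0], [0, 0, 0]],
  ],
)

```text
time_s: 18.57
eef_pos: [431.0, 215.8, 249.4]
tcp_rot: [0.018, 1.0, 0.001, 0.0]
wrist_force: [-6.4, 2.1, 15.6]
opening: 0.264
gripper_force: 51.0
```

```bash
python3 - <<'E'
from m import *
s=manip.get_obs();p=s["eef_pos"];print(p,s["wrist_force"],s["opening"],s["qvel"])
print("angle",np.degrees(np.arctan2(p[2]-139.1,p[1]-215)),"r",np.hypot(p[2]-139.1,p[1]-215))
im,ci=shot("scene");b,cb=shot("side")
cv2.imwrite("pics/t3.png",np.hstack([cv2.resize(im[100:260,220:380],(400,400)),cv2.resize(b[90:210,160:280],(400,400))]))
# hub from the wrist picture w6: check of cam axis y
E
```

```text
[431.  215.8 249.4] [-6.4  2.1 15.6] 0.2642980847897393 [ 0.  0. -0.  0. -0. -0.]
angle 89.60272461160584 r 110.27421212277547
```

View pics/t3.png

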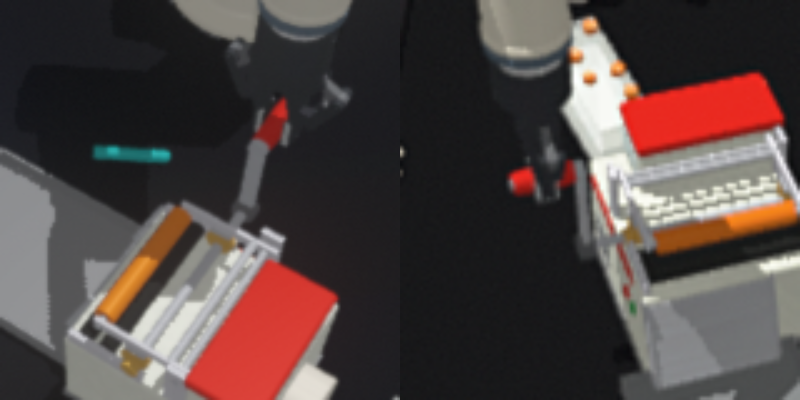

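The lever stands upright in the gripper with the roller raised: the arc angle comes to 89.6° at a radius of 110 mm. I'll hold briefly and hand in.

Call:
play_rows(
  deltas=[
    [1, [0, 0, 0], [0, 0, 0]],
    [1, [0, 0, 0], [0, 0, 0]],
    [1, [0, 0, 0], [0, 0, 0]],
    [1, [0, 0, 0], [0, 0, 0]],
    [1, [0, 0, 0], [0, 0, 0]],
    [1, [0, 0, 0], [0, 0, 0]],
  ],
)

```text
time_s: 19.17
eef_pos: [431.0, 215.9, 249.4]
tcp_rot: [0.017, 1.0, 0.001, 0.0]
wrist_force: [-6.6, 2.7, 16.5]
opening: 0.267
gripper_force: 51.0
```

```bash
python3 -c "
from station import manip
print(manip.get_obs()['eef_pos']);print(manip.job_done())"
```

```text
[431.04093119 215.8590506  249.36103254]
the job is handed in; nothing more can be done
None
```

Both tubes lie in the blue tote and the cam lever is held upright at about 89.6° in the gripper. I handed the job in at about 19 s of the allowed 64 s; no verdict came back.

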